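Square up the cocked sprung plate of a press cell with a tamper

TASK

The sprung plate in the blue press cell has cocked in its bore: take the orange-handled tamper by its handle, press its flat foot squarely down on the plate until the plate bottoms out level, and hold it firmly on the stop for a good second without ever pushing with more than about 25 N. Then let the plate come back up level and gently stand the tamper upright on its black rubber mat again, let go. Press the plate with the tamper only, keep the gripper off the press cell and leave the bottles, marker and screwdriver where they are.

Things in the scene. Friction and masses are not known exactly. Their poses are not given: they have to be found in the camera images.
- tamper: loose tamper, about 0.35 kg, 118 mm tall, upright. Origin at the centre of its foot's underside, z up. Flat square steel foot 44 x 44 x 12 mm, sides along its x and y; neck 16 mm thick; orange handle from 68 to 118 mm up, 30 mm along its x, 26 mm along its y (the flats to grip); a thin black collar 34 mm across at 66 to 69 mm.
- mat: black rubber mat, 110 x 110 x 4 mm, fixed to the table, on which the tamper starts and must end. Origin at the centre of its underside (the table top); its top is 4 mm higher.
- press: press cell, fixed to the table: aluminium flange 100 x 100 x 10 mm and on it a blue square tube, 72 x 72 mm outside, square bore 56 x 56 mm open at the top, rim 80 mm above the table. Origin at the centre of its underside, x and y along the tube's sides. In the bore a square steel plate, 52 x 52 x 6 mm, rocks about its centre and slides down against a spring.
- press_mouth (a point): centre of the open mouth of the press bore, level with the rim, 80 mm above the press origin. How deep the plate sits below it is set by an adjustable collar and differs each time: the centre of its face rests 15 to 37 mm below the rim and bottoms out 12 mm lower.
- follower (a joint): how far the sprung plate is pushed down from its rest, m: 0 at rest, 0.012 on the hard stop (fully bottomed: above 0.011). The spring pushes up with about 4.5 N at rest and 10.5 N just short of the stop; a push of 15 to 21 N holds it firmly on the stop.
- rock_a (a joint): tilt of the plate about the press's x axis, rad, 0 is level; starts cocked; at most 0.15 either way. Light friction, no spring: it stays as it is left, and a level flat foot pushed on it brings it level.
- rock_b (a joint): tilt of the plate about the y axis of the press, rad, 0 is level; at most 0.15 either way.
- wash_bottle: white wash bottle with a blue cap, 197 mm tall with its bent spout, body 68 mm thick; the body's axis stands 22 mm along y from the origin, which is on its underside; a bystander, leave it alone.
- dropper_bottle: amber dropper bottle, 31 mm across, 87 mm tall, origin at the centre of its underside; a bystander.
- screwdriver: small screwdriver with a yellow handle, 150 x 24 x 22 mm, lying; origin under its centre, length along its y; a bystander.
- marker: white marker with a black cap, 135 x 17 x 16 mm, lying; origin under its centre, length along its y; a bystander.

How it is judged:
On the way, in this order (a step that is already met when the one before it is completed fails the run):
1. the tamper is lifted clear of its mat (height (world z) of tamper above 0.03 m), for 0.2 s.
2. the tamper, upright in the bore, holds the plate bottomed out on its stop (over 11 of 12 mm) and level within 2 degrees, pushing with more than 12 N, for 0.8 s (value of joint follower above 0.011 m and value of joint rock_a between -0.035 and 0.035 rad and value of joint rock_b between -0.035 and 0.035 rad and contact force between tamper and press above 12 N and horizontal distance between tamper and press below 0.012 m and angle between tamper's own z axis and vertical below 0.05 rad), for 0.8 s.
At the end, for the whole second after the job is handed in: The plate is back up (within 2 mm of its rest) and level within 2 degrees about both axes; the tamper stands upright (within 3.4 degrees), at rest and released on its mat, its foot's centre within 35 mm of the mat's centre (value of joint follower between -0.01 and 0.002 m and value of joint rock_a between -0.035 and 0.035 rad and value of joint rock_b between -0.035 and 0.035 rad and horizontal distance between tamper and mat below 0.035 m and angle between tamper's own z axis and vertical below 0.06 rad and height (world z) of tamper between 0.001 and 0.008 m and contact force between tamper and mat above 1 N and linear speed of tamper below 0.02 m/s); the robot touches nothing.
It fails at once if the tamper pushes on the press cell or its plate with more than 30 N (contact force between tamper and press above 30 N).
It fails at once if the tamper is pushed or dropped on its mat with more than 60 N (contact force between tamper and mat above 60 N).
It fails at once if the robot itself (fingers or arm) touches the press cell or its plate (contact force between any of the fingers, the arm and press above 0.5 N).
It fails at once if a bottle, the marker or the screwdriver is shifted by more than 25 mm (distance of any of wash_bottle, dropper_bottle, screwdriver, marker from where it was at the start of the episode above 0.025 m).
It also fails if it takes over 66 s, if anything falls off the work surface, if the arm or the gripper's body presses on something with over 40 N, if the wrist force passes 120 N, or if a joint passes its speed limit or range.

ROBOT

A 7-joint arm with a two-finger parallel gripper is mounted at the origin on a cart in front of the work surface, level with it; the furniture and walls round the work are solid. World frame = base frame: x ahead of the robot, y to its left, z up, the work surface at z = 0. Lengths are in m, angles in rad, forces in N, time in s.
With the tool pointing down it reaches from about 0.35 to 0.9 m from the base axis. Payload 7.2 kg.
Tool frame: the origin (TCP) lies midway between the tips of the shut fingers; the grasp point (between the pads) lies 19 mm behind it; z points along the fingers, y is the line along which they close (so a half turn about z gives the same grasp; the last joint's range is limited). The gripper opens to 88 mm and grips with 3 to 60 N. Pads are 20 mm wide; open, the fingers measure 115 mm over their backs; the gripper's body (75 mm by 178 mm) begins 61 mm behind the grasp point.
Start: joints at [1.2, 0.411, -0.013, 1.596, 0.006, 1.134, -0.082], TCP at [0.186, -0.597, 0.223] pointing down, gripper open.
Joint ranges: [-2.95, 2.95], [-0.29, 1.99], [-1.47, 1.44], [0.14, 2.54], [-1.03, 4.17], [0.13, 1.85], [-2.86, 2.86]. Speed limits (rad/s): [2.39, 2.39, 3.01, 3.01, 3.14, 3.14, 3.14].

INTERFACE

Orientations are given as a rotation vector (axis times angle).
In Python, from bench import * gives the robot as it stands.
- The arm moves only by the tool servo_tool, never from a script. Its argument "series" is text: rows parted by semicolons, each of 7 numbers parted by spaces: the turn, a rotation vector about the world's x, y, z in units of 10 degrees (1.0 is 10 degrees), then the shift along the world's x, y, z in units of 30 mm (1.0 is 30 mm), then the finger opening in mm, from 0 to 87.8. A call has 1 to 12 rows; each row is the pose to reach, as a shift and turn from the pose commanded when the call began; what a row does not reach only later rows make up. A row lasts 1/8 s, in which the tool goes at most 62.5 mm and 10.7 degrees, less where a joint would pass 70% of its speed; a pose out of reach is approached as far as the arm can. A call with a gripper value outside its range is refused whole. The fingers move at their own pace and stop on an object; "squeeze" is the grip in N (left out, the last holds). Time passes only in rows, so rows that repeat a pose let the fingers close. It gives the time, the measured TCP pose, the force, the opening and the grip force at its end, in the units of the state.
- get_obs(): the state, without advancing time (a new reading comes with each control period).
- read_camera(name): name is "side" or "top" or "wrist"; returns (picture, depth): 480x640x3 uint8, red, green, blue; 480x640 float32, m along the optical axis (not along the pixel's ray), 0 where there is no reading.
- camera_info(name): a dict with "K" (3x3 intrinsics, pixels), "rvec" (rotation vector, rad) and "tvec" (3), from world to camera coordinates, as OpenCV has them. Camera axes: x right, y down, z forward; pixel columns grow to the right and rows downward; lengths in m; the calibration is good to about 2 mm. The wrist camera is an equidistant fisheye: a pixel r from the principal point sees the ray r / f radians off the axis. A picture is of the moment at which its call begins: read the wrist's pose just before it. camera_info takes no time and is no camera call; for the wrist camera it gives the pose at the moment of the call.
- close_job(): hands the job in; it is judged then, once.
The state is a dict: "time_s": time; "joint_positions": joint angles; "joint_velocities": joint speeds; "tau": joint torques, N m; "position": TCP position; "tool_rot": TCP orientation; "contact_force": force on the tool from outside, world axes, zero at the start; "moment": the same for the moment, N m; "grip_width": opening from 0.0 (shut) to 1.0 (fully open); "finger_force": force on a finger pad.
Only numpy, scipy, OpenCV 4.12 (cv2) and the standard library are available. Lean on these libraries where they do the work, as an engineer would, in place of code of your own. Each camera call takes 0.05 s, during which the arm holds its last target. There are 200 camera calls.

## Working session

There is one attempt and no reset: what is moved stays moved. The work goes in short steps, Python scripts to look and compute and a tool call to move; the robot and the scene stay as the last step left them, time stands still between calls to the robot, and variables do not carry over. Pictures are saved under pics/ and viewed, at most 10 in all, crops included, and the job is handed in when it is done.

Besides the shell and the picture viewer there is one more tool, called after "Emit:" as a command line: name --argument value ..., lists and objects as JSON in quotes. servo_tool: Moves the arm, as the interface text tells. Its arguments: {"type":"object","properties":{"series":{"type":"string"},"squeeze":{"type":"number"}},"required":["series"]}

```bash
mkdir -p pics
cat > h.py <<'E'
from bench import *
import numpy as np, cv2
def snap(n,tag):
    i=camera_info(n); p,d=read_camera(n)
    np.savez(f'pics/{tag}.npz',p=p,d=d,K=np.array(i['K']),r=np.array(i['rvec']),t=np.array(i['tvec']))
    cv2.imwrite(f'pics/{tag}.png',p[:,:,::-1])
    return p,d,i
def cloud(tag):
    z=np.load(f'pics/{tag}.npz');K=z['K'];d=z['d'];R=cv2.Rodrigues(z['r'])[0]
    v,u=np.mgrid[:480,:640]
    c=np.stack([(u-K[0,2])/K[0,0]*d,(v-K[1,2])/K[1,1]*d,d],-1)
    w=(c-z['t'].ravel())@R
    w[d==0]=np.nan
    return z['p'],w
E
python3 - <<'E'
from h import *
o=get_obs();print({k:np.round(v,3) for k,v in o.items()})
p,_,i=snap('top','top0');p2,_,j=snap('side','side0')
print(i,j)
E
```

```text
{'time_s': np.float64(0.0), 'joint_positions': array([ 1.2  ,  0.412, -0.013,  1.597,  0.006,  1.134, -0.082]), 'joint_velocities': array([-0.001, -0.001, -0.001,  0.001,  0.001, -0.001, -0.001]), 'tau': array([-0.0000e+00, -5.8796e+01,  6.4200e-01, -2.9107e+01, -5.4000e-02,
        1.8000e-02,  0.0000e+00]), 'position': array([ 0.186, -0.596,  0.222]), 'tool_rot': array([-3.104e+00, -4.740e-01,  1.000e-03]), 'contact_force': array([-0.551, -0.23 ,  0.328]), 'moment': array([ 0.04 , -0.02 , -0.059]), 'finger_force': np.float64(0.0), 'grip_width': np.float64(0.998)}
{'K': array([[560.7141053 ,   0.        , 322.30534647],
       [  0.        , 560.7141053 , 236.96096162],
       [  0.        ,   0.        ,   1.        ]]), 'rvec': array([ 2.15140467, -2.13220797,  0.17823764]), 'tvec': array([-0.05290287,  0.56467457,  0.94974787])} {'K': array([[510.47386446,   0.        , 317.28658137],
       [  0.        , 510.47386446, 240.52023375],
       [  0.        ,   0.        ,   1.        ]]), 'rvec': array([ 1.91952857, -1.91514576,  0.53804511]), 'tvec': array([-0.04179186,  0.52094994,  0.73882637])}
```

View pics/top0.png

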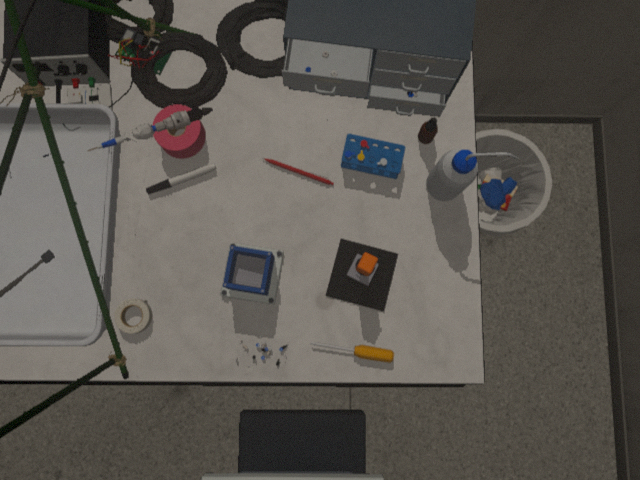

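View pics/side0.png

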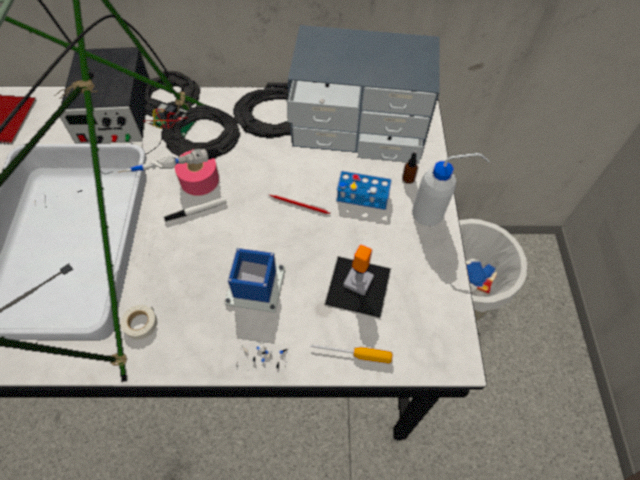

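The top view shows the blue press at about (250,272), the tamper's orange handle at (367,263) on its mat at (362,275), and the screwdriver at (365,352). The green poles on the left are a frame of unknown height. Next I measure these from depth.

```bash
cat > m.py <<'E'
from h import *
def rect(pts,name):
    r=cv2.minAreaRect((pts[:,:2]*1000).astype(np.float32)); print(name,len(pts),'c',np.round(r[0],1),'s',np.round(r[1],1),'a',round(r[2],1),'z',np.round(np.percentile(pts[:,2]*1000,[5,50,95]),1))
def run(tag):
    p,w=cloud(tag);hsv=cv2.cvtColor(p,cv2.COLOR_RGB2HSV);H,S,V=[hsv[...,k].astype(int) for k in range(3)]
    x,y,z=[w[...,k] for k in range(3)]
    near=lambda cx,cy,r:(np.abs(x-cx)<r)&(np.abs(y-cy)<r)
    print(tag)
    for k,(u,v) in {'press':(250,272),'tamp':(367,263),'pole1':(82,240),'pole2':(60,395)}.items(): print(k,np.round(w[v,u],3))
    om=(H>5)&(H<14)&(S>150)&(V>90)
    o=om&(z>.11)&(z<.135); rect(w[o],'handle top')
    hc=np.median(w[o],0)
    rect(w[near(hc[0],hc[1],.09)&(V<60)&(z<.012)&(z>-.003)],'mat')
    f=near(hc[0],hc[1],.045)&(z>.011)&(z<.022); rect(w[f],'foot')
    b=(H>100)&(H<125)&(S>120)&(z>.072)&(z<.088)&(x<.55); rect(w[b],'rim')
    bc=np.array(cv2.minAreaRect((w[b][:,:2]).astype(np.float32))[0])
    q=near(bc[0],bc[1],.022)&(z>.02)&(z<.073)
    P=w[q];A=np.c_[P[:,:2]-bc,np.ones(len(P))]
    for _ in range(4):
        s=np.linalg.lstsq(A,P[:,2],rcond=None)[0];e=np.abs(A@s-P[:,2]);k=e<.003;A,P=A[k],P[k]
    print('plate',len(P),np.round(s,4))
    g=(H>40)&(H<80)&(S>60)&(V<140)&(z>.03); 
    if g.sum(): print('green',g.sum(),np.round(np.nanmin(w[g],0),3),np.round(np.nanmax(w[g],0),3))
if __name__=='__main__':
    for t in ('top0','side0'): run(t)
E
python3 m.py
```

```text
top0
press [0.501 0.078 0.048]
tamp [ 0.511 -0.12   0.123]
pole1 [0.536 0.322 0.174]
pole2 [0.308 0.327 0.195]
handle top 268 c [ 512. -121.] s [24.7 29. ] a 63.5 z [117.8 121.2 123.7]
mat 2773 c [ 503.6 -120.7] s [108.5 108.9] a 75.4 z [0.3 3.3 6.4]
foot 291 c [ 512.5 -121.3] s [43.  44.2] a 63.5 z [12.6 15.5 19. ]
rim 414 c [503.3  79.6] s [70.4 69.6] a 81.1 z [76.3 79.3 82.3]
plate 574 [-0.065   0.1344  0.0477]
green 3747 [ 0.275 -0.243  0.03 ] [1.014 0.513 0.381]
side0
press [0.51  0.086 0.047]
tamp [ 0.499 -0.129  0.105]
pole1 [0.595 0.432 0.021]
pole2 [ 0.301  0.422 -0.033]
handle top 32 c [ 511.1 -121.5] s [24.6 27.5] a 64.2 z [111.8 120.5 123. ]
mat 1933 c [ 502.9 -120.6] s [104.9 108.6] a 75.4 z [1.7 4.3 6.9]
foot 361 c [ 512.  -121.5] s [43.9 46.2] a 63.5 z [12.6 16.9 21.1]
rim 582 c [502.4  79. ] s [70.3 72.2] a 81.2 z [73.2 79.3 82.1]
plate 355 [-0.0501  0.123   0.0485]
green 4916 [ 0.274 -0.244  0.03 ] [1.083 0.564 0.489]
```

Emit:
servo_tool --series "0 0 -0.2 0.5 0.8 0.3 87.8; 0 0 -0.6 1.5 2.2 0.6 87.8; 0 0 -1.1 2.6 3.8 0.9 87.8; 0 0 -1.5 3.7 5.4 0.9 87.8; 0 0 -1.9 4.8 7.0 0.9 87.8; 0 0 -2.4 5.9 8.6 0.9 87.8; 0 0 -2.8 7.0 10.2 0.9 87.8; 0 0 -3.3 8.1 11.8 0.9 87.8; 0 0 -3.7 9.1 13.3 0.9 87.8; 0 0 -4.1 10.1 14.7 0.9 87.8; 0 0 -4.4 10.7 15.6 0.9 87.8; 0 0 -4.4 10.9 15.9 0.9 87.8"

```text
time_s: 1.6
position: [0.5139, -0.1176, 0.2492]
tool_rot: [-3.058, 0.718, 0.001]
contact_force: [-1.1, -0.6, -0.5]
grip_width: 0.997
finger_force: 0.0
```

Emit:
servo_tool --series "0 0 0 0 0 0 87.8; 0 0 0 0 0 0 87.8; 0 0 0 0 0 0 87.8; 0 0 0 0 0 0 87.8"

```text
time_s: 2.1
position: [0.5131, -0.1204, 0.2498]
tool_rot: [3.056, -0.726, 0.0]
contact_force: [0.7, -0.1, 0.1]
grip_width: 0.998
finger_force: 0.0
```

Run:
```python
from h import *
from scipy.spatial.transform import Rotation as Ro
o=get_obs();R=Ro.from_rotvec(o['tool_rot']).as_matrix()
print(np.round(o['position'],4),'yaw',np.degrees(np.arctan2(R[1,1],R[0,1])),'z',np.round(R[:,2],4),o['joint_positions'].round(2),o['contact_force'].round(2))
snap('wrist','w0');i=camera_info('wrist');print(i)
```

```text
[ 0.5131 -0.1204  0.2498] yaw -116.71956444483011 z [ 1.e-04 -3.e-04 -1.e+00] [ 0.35  0.24 -0.26  1.78  0.07  1.13 -1.96] [ 0.72 -0.08  0.06]
{'K': array([[371.64829954,   0.        , 319.34748397],
       [  0.        , 371.64829954, 242.52218593],
       [  0.        ,   0.        ,   1.        ]]), 'rvec': array([-1.56546607,  2.54102813,  0.3364068 ]), 'tvec': array([0.12384403, 0.45638876, 0.54878554])}
```

View pics/w0.png

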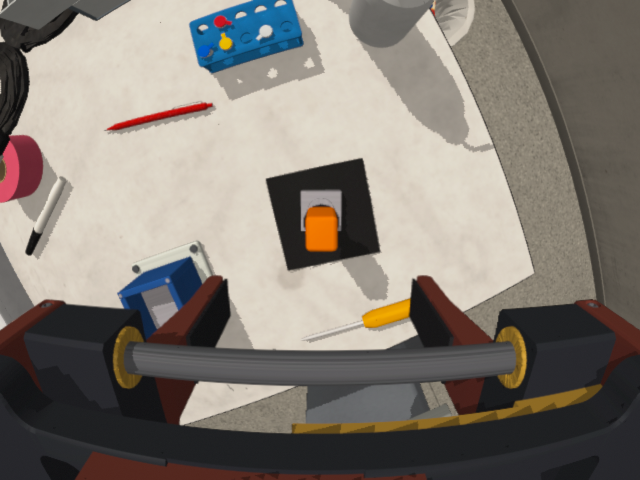

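The wrist view shows the handle centred at (320,230) between the fingers, with its flats parallel to the pads. I descend and grip.

Emit:
servo_tool --series "0 0 0 0 0 -0.8 87.8; 0 0 0 0 0 -1.6 87.8; 0 0 0 0 0 -2.4 87.8; 0 0 0 0 0 -3.2 87.8; 0 0 0 0 0 -4.0 87.8; 0 0 0 0 0 -4.7 87.8; 0 0 0 0 0 -5.2 87.8; 0 0 0 0 0 -5.5 87.8; 0 0 0 0 0 -5.67 87.8; 0 0 0 0 0 -5.67 87.8; 0 0 0 0 0 -5.67 87.8"

```text
time_s: 3.52
position: [0.5137, -0.1196, 0.0801]
tool_rot: [3.057, -0.724, 0.001]
contact_force: [-0.3, 0.4, 0.2]
grip_width: 0.999
finger_force: 0.0
```

Emit:
servo_tool --series "0 0 0 0 0 0 60; 0 0 0 0 0 0 45; 0 0 0 0 0 0 36; 0 0 0 0 0 0 30; 0 0 0 0 0 0 26; 0 0 0 0 0 0 22; 0 0 0 0 0 0 15; 0 0 0 0 0 0 10; 0 0 0 0 0 0 10; 0 0 0 0 0 0 10; 0 0 0 0 0 0 10; 0 0 0 0 0 0 10" --squeeze 50

```text
time_s: 5.03
position: [0.5133, -0.1195, 0.0795]
tool_rot: [-3.057, 0.724, 0.0]
contact_force: [-0.7, 0.1, -3.8]
grip_width: 0.293
finger_force: 50.0
```

Emit:
servo_tool --series "0 0 0 0 0 0.2 10; 0 0 0 0 0 0.5 10; 0 0 0 0 0 1.0 10; 0 0 0 0 0 1.5 10; 0 0 0 0 0 2.0 10; 0 0 0 0 0 2.5 10; 0 0 0 0 0 3.0 10; 0 0 0 0 0 3.5 10; 0 0 0 0 0 4.0 10; 0 0 0 0 0 4.4 10; 0 0 0 0 0 4.7 10; 0 0 0 0 0 4.7 10"

```text
time_s: 6.52
position: [0.5137, -0.1197, 0.2211]
tool_rot: [3.057, -0.724, 0.002]
contact_force: [0.6, -0.4, -3.1]
grip_width: 0.293
finger_force: 50.0
```

```bash
cat > t.py <<'E'
from m import *
import sys
from scipy.spatial.transform import Rotation as Ro
tag=sys.argv[1]
for n in ('top','side'): snap(n,n+tag)
o=get_obs();R=Ro.from_rotvec(o['tool_rot']).as_matrix()
print(np.round(o['position'],4),'yaw',np.degrees(np.arctan2(R[1,1],R[0,1])),o['contact_force'].round(2),o['time_s'])
tz=o['position'][2]
for n in ('top','side'):
    p,w=cloud(n+tag);hsv=cv2.cvtColor(p,cv2.COLOR_RGB2HSV);H,S,V=[hsv[...,k].astype(int) for k in range(3)]
    x,y,z=[w[...,k] for k in range(3)]
    near=(np.abs(x-o['position'][0])<.05)&(np.abs(y-o['position'][1])<.05)
    om=near&(H>5)&(H<14)&(S>150)&(V>90)
    print(n,'orange z',np.round(np.percentile(z[om],[0,5,50,95,100]),4) if om.sum() else None, om.sum())
    f=near&(z>tz-.0755)&(z<tz-.052);
    if f.sum()>10: rect(w[f],'foot')
E
python3 t.py 1
```

```text
[ 0.5131 -0.1196  0.2202] yaw -116.6528024567843 [-0.32 -0.62 -2.92] 6.625
top orange z None 0
foot 22 c [506.1 -93.2] s [9.8 5.2] a 4.0 z [146.1 156.6 159.5]
side orange z None 0
```

View pics/side1.png

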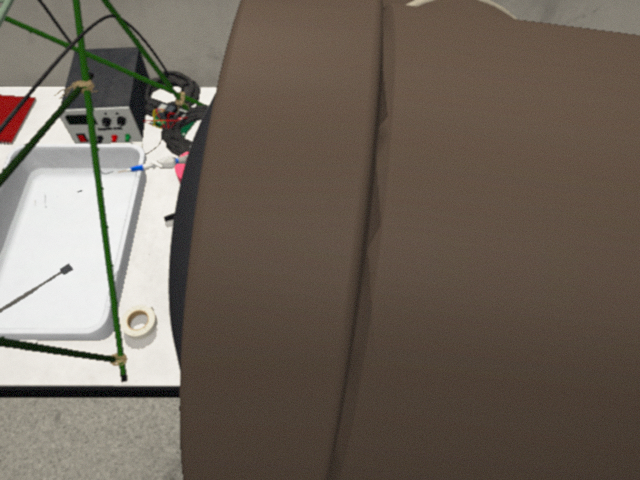

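The side view is blocked by the arm (nothing usable inside about x>180 px), so from here I use the wrist camera. I carry the tamper over the press while turning it 17.8 degrees.

Emit:
servo_tool --series "0 0 0.1 0 0.3 0 10; 0 0 0.3 0 0.9 0 10; 0 0 0.5 -0.1 1.6 0 10; 0 0 0.7 -0.1 2.4 0 10; 0 0 0.9 -0.2 3.2 0 10; 0 0 1.1 -0.2 4.0 0 10; 0 0 1.3 -0.25 4.8 0 10; 0 0 1.5 -0.3 5.5 0 10; 0 0 1.65 -0.3 6.1 0 10; 0 0 1.75 -0.32 6.5 0 10; 0 0 1.78 -0.32 6.66 0 10; 0 0 1.78 -0.32 6.66 0 10"

```text
time_s: 8.12
position: [0.5038, 0.08, 0.2205]
tool_rot: [3.132, -0.243, -0.0]
contact_force: [-0.1, 0.2, -4.3]
grip_width: 0.294
finger_force: 50.0
```

Emit:
servo_tool --series "0 0 0 0 0 0 10; 0 0 0 0 0 0 10; 0 0 0 0 0 0 10; 0 0 0 0 0 0 10"

```text
time_s: 8.62
position: [0.5038, 0.0801, 0.2206]
tool_rot: [3.132, -0.243, 0.0]
contact_force: [0.0, 0.0, -3.2]
grip_width: 0.296
finger_force: 50.0
```

Run:
```python
from h import *
from scipy.spatial.transform import Rotation as Ro
o=get_obs();R=Ro.from_rotvec(o['tool_rot']).as_matrix()
print(np.round(o['position'],4),'yaw',np.degrees(np.arctan2(R[1,1],R[0,1])),R[:,2].round(4),o['contact_force'].round(2))
p,d,i=snap('wrist','w2')
K=i['K'];v,u=np.mgrid[:480,:640];a=(u-K[0,2])/K[0,0];b=(v-K[1,2])/K[1,1];r=np.hypot(a,b)+1e-9
ray=np.stack([a/r*np.sin(r),b/r*np.sin(r),np.cos(r)],-1);ray/=ray[...,2:]
w=(ray*d[...,None]-i['tvec'].ravel())@cv2.Rodrigues(i['rvec'])[0]; w[d==0]=np.nan
np.save('pics/w2.npy',w)
```

```text
[0.5038 0.0801 0.2206] yaw -98.86265920205607 [ 0.e+00 -1.e-04 -1.e+00] [ 0.02  0.03 -3.17]
```

View pics/w2.png

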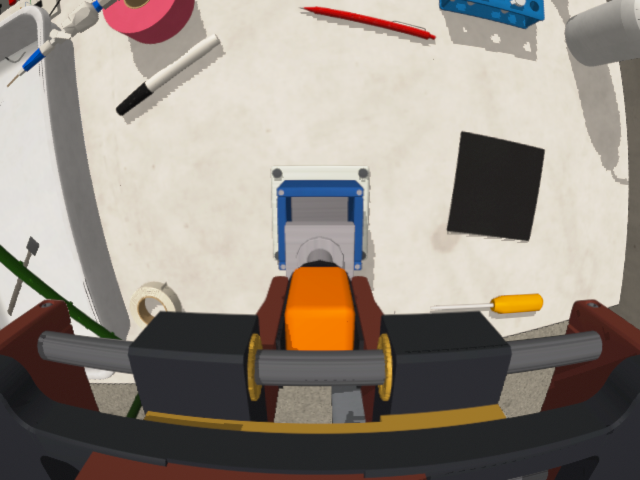

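The wrist view shows the foot at (320,250), parallel to the blue tube around (320,225). I check the offset with depth.

Run:
```python
from m import *
w=np.load('pics/w2.npy');p=np.load('pics/w2.npz')['p'];hsv=cv2.cvtColor(p,cv2.COLOR_RGB2HSV);H,S=hsv[...,0].astype(int),hsv[...,1]
z=w[...,2];win=np.zeros(z.shape,bool);win[160:300,265:375]=1
f=win&(z>.147)&(z<.163)&(S<60);rect(w[f],'foot')
r=win&(H>100)&(H<125)&(S>120)&(z>.074)&(z<.086);rect(w[r],'rim')
# press frame coords (y dir at 81.1deg)
a=np.radians(81.1);ey=np.array([np.cos(a),np.sin(a)]);ex=np.array([ey[1],-ey[0]])
c=np.array([.503,.0795])
for n,m in(('foot',f),('rim',r)):
    q=(w[m][:,:2]-c)*1000;print(n,'x',np.percentile(q@ex,[1,50,99]).round(1),'y',np.percentile(q@ey,[1,50,99]).round(1))
```

```text
foot 2842 c [508.   79.8] s [43.9 36.7] a 81.3 z [154.6 156.7 161. ]
rim 1791 c [506.   79.7] s [71.4 70.2] a 80.4 z [77.7 79.  80.2]
foot x [-10.2  12.   23. ] y [-20.4   0.7  22.6]
rim x [-27.8  24.2  37.4] y [-34.4  -1.9  35.7]
```

Emit:
servo_tool --series "0 0 0 0 0 -0.2 10; 0 0 0 0 0 -0.6 10; 0 0 0 0 0 -1.0 10; 0 0 0 0 0 -1.4 10; 0 0 0 0 0 -1.7 10; 0 0 0 0 0 -2.0 10; 0 0 0 0 0 -2.2 10; 0 0 0 0 0 -2.4 10; 0 0 0 0 0 -2.55 10; 0 0 0 0 0 -2.65 10; 0 0 0 0 0 -2.7 10; 0 0 0 0 0 -2.7 10"

```text
time_s: 10.18
position: [0.5038, 0.0802, 0.1396]
tool_rot: [3.132, -0.243, 0.0]
contact_force: [-0.7, 0.4, -2.3]
grip_width: 0.293
finger_force: 50.0
```

Emit:
servo_tool --series "0 0 0 0 0 -0.04 10; 0 0 0 0 0 -0.08 10; 0 0 0 0 0 -0.12 10; 0 0 0 0 0 -0.16 10; 0 0 0 0 0 -0.2 10; 0 0 0 0 0 -0.24 10; 0 0 0 0 0 -0.28 10; 0 0 0 0 0 -0.32 10; 0 0 0 0 0 -0.36 10; 0 0 0 0 0 -0.4 10; 0 0 0 0 0 -0.4 10; 0 0 0 0 0 -0.4 10"

```text
time_s: 11.68
position: [0.5038, 0.0802, 0.1276]
tool_rot: [3.132, -0.242, 0.0]
contact_force: [0.4, 0.0, -3.1]
grip_width: 0.292
finger_force: 50.0
```

Emit:
servo_tool --series "0 0 0 0 0 -0.03 10; 0 0 0 0 0 -0.06 10; 0 0 0 0 0 -0.09 10; 0 0 0 0 0 -0.12 10; 0 0 0 0 0 -0.15 10; 0 0 0 0 0 -0.18 10; 0 0 0 0 0 -0.2 10; 0 0 0 0 0 -0.2 10; 0 0 0 0 0 -0.2 10"

```text
time_s: 12.8
position: [0.5038, 0.0803, 0.1217]
tool_rot: [-3.132, 0.242, -0.0]
contact_force: [-1.1, 1.0, 2.3]
grip_width: 0.295
finger_force: 50.0
```

Emit:
servo_tool --series "0 0 0 0 0 -0.02 10; 0 0 0 0 0 -0.04 10; 0 0 0 0 0 -0.06 10; 0 0 0 0 0 -0.08 10; 0 0 0 0 0 -0.1 10; 0 0 0 0 0 -0.1 10; 0 0 0 0 0 -0.1 10"

```text
time_s: 13.68
position: [0.5038, 0.0803, 0.1186]
tool_rot: [-3.132, 0.242, -0.0]
contact_force: [-0.6, 1.0, 2.8]
grip_width: 0.291
finger_force: 50.0
```

Emit:
servo_tool --series "0 0 0 0 0 -0.02 10; 0 0 0 0 0 -0.04 10; 0 0 0 0 0 -0.06 10; 0 0 0 0 0 -0.08 10; 0 0 0 0 0 -0.1 10; 0 0 0 0 0 -0.12 10; 0 0 0 0 0 -0.14 10; 0 0 0 0 0 -0.16 10; 0 0 0 0 0 -0.16 10; 0 0 0 0 0 -0.16 10"

```text
time_s: 14.92
position: [0.5039, 0.0803, 0.1139]
tool_rot: [-3.132, 0.242, -0.0]
contact_force: [0.0, 2.5, 7.1]
grip_width: 0.293
finger_force: 50.0
```

Run:
```python
from bench import *
o=get_obs();print(o['position'],o['contact_force'],o['moment'],o['tool_rot'])
```

```text
[0.50386276 0.0802987  0.11387864] [0.01845863 2.50412075 7.06898149] [ 0.60566235  0.34800179 -0.00791274] [-3.13217285e+00  2.42351414e-01 -4.14388338e-04]
```

Emit:
servo_tool --series "0 0 0 0 0 -0.02 10; 0 0 0 0 0 -0.03 10; 0 0 0 0 0 -0.03 10; 0 0 0 0 0 -0.03 10"

```text
time_s: 15.42
position: [0.5039, 0.0803, 0.113]
tool_rot: [-3.132, 0.242, -0.0]
contact_force: [-1.3, 2.5, 6.5]
grip_width: 0.295
finger_force: 50.0
```

Run:
```python
from h import *
p,d,i=snap('wrist','w3')
o=get_obs();print(o['position'],o['contact_force'],o['moment'],o['tool_rot'])
K=i['K'];v,u=np.mgrid[:480,:640];a=(u-K[0,2])/K[0,0];b=(v-K[1,2])/K[1,1];r=np.hypot(a,b)+1e-9
ray=np.stack([a/r*np.sin(r),b/r*np.sin(r),np.cos(r)],-1);ray/=ray[...,2:]
w=(ray*d[...,None]-i['tvec'].ravel())@cv2.Rodrigues(i['rvec'])[0]; np.save('pics/w3.npy',w)
cv2.imwrite('pics/w3c.png',cv2.resize(p[130:330,220:420,::-1],None,fx=3,fy=3,interpolation=cv2.INTER_CUBIC))
```

```text
[0.50385922 0.080317   0.11301599] [-1.59276501  2.62799041  5.4072549 ] [ 0.62398596  0.41349038 -0.0018281 ] [-3.13214968e+00  2.42383649e-01 -3.96549354e-04]
```

View pics/w3c.png

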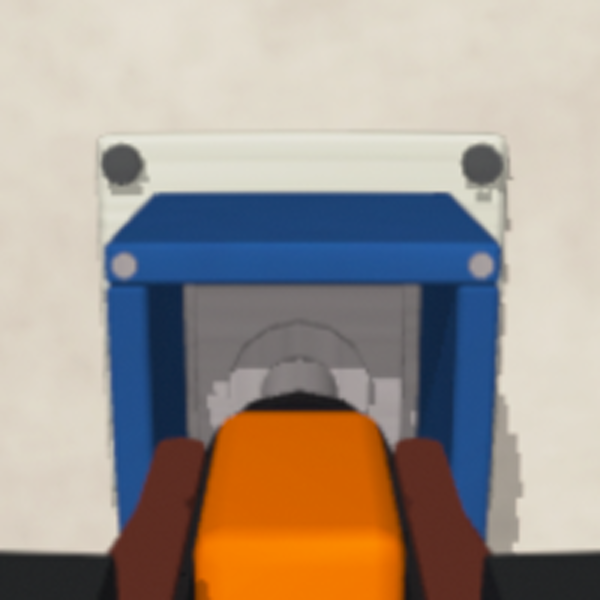

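The crop shows the foot lying on the plate in the bore, roughly centred sideways (edges at about 205 and 402, plate 185–418), with no contact on the walls. I keep pressing in small steps.

Emit:
servo_tool --series "0 0 0 0 0 -0.02 10; 0 0 0 0 0 -0.04 10; 0 0 0 0 0 -0.06 10; 0 0 0 0 0 -0.06 10; 0 0 0 0 0 -0.06 10; 0 0 0 0 0 -0.06 10"

```text
time_s: 16.23
position: [0.5039, 0.0803, 0.1113]
tool_rot: [-3.132, 0.242, -0.0]
contact_force: [-1.8, 1.2, 6.3]
grip_width: 0.292
finger_force: 50.0
```

```bash
cat > o.py <<'E'
from bench import *
o=get_obs();print(o['position'].round(4),o['contact_force'].round(2),o['moment'].round(2),o['time_s'])
E
python3 o.py
```

```text
[0.5039 0.0803 0.1113] [-1.81  1.19  6.25] [0.61 0.45 0.01] 16.225
```

Emit:
servo_tool --series "0 0 0 0 0 -0.02 10; 0 0 0 0 0 -0.04 10; 0 0 0 0 0 -0.05 10; 0 0 0 0 0 -0.05 10; 0 0 0 0 0 -0.05 10"

```text
time_s: 16.85
position: [0.504, 0.0803, 0.1108]
tool_rot: [3.132, -0.242, 0.001]
contact_force: [-4.0, 1.1, 17.3]
grip_width: 0.294
finger_force: 50.0
```

Emit:
servo_tool --series "0 0 0 0 0 -0.015 10; 0 0 0 0 0 -0.015 10; 0 0 0 0 0 -0.015 10"

```text
time_s: 17.23
position: [0.504, 0.0804, 0.1107]
tool_rot: [3.132, -0.242, 0.002]
contact_force: [-6.2, 2.1, 21.5]
grip_width: 0.291
finger_force: 50.0
```

```bash
python3 o.py
```

```text
[0.504  0.0804 0.1107] [-6.21  2.14 21.51] [ 0.37  1.66 -0.02] 17.225
```

Emit:
servo_tool --series "0 0 0 0 0 0.018 10; 0 0 0 0 0 0.018 10; 0 0 0 0 0 0.018 10; 0 0 0 0 0 0.018 10"

```text
time_s: 17.73
position: [0.504, 0.0803, 0.1107]
tool_rot: [3.132, -0.242, 0.001]
contact_force: [-3.8, 2.1, 15.7]
grip_width: 0.291
finger_force: 50.0
```

```bash
cat > lev.py <<'E'
from h import *
import sys
P=[]
for k in range(3):
    p,d,i=snap('wrist',f'w{sys.argv[1]}_{k}')
    K=i['K'];v,u=np.mgrid[:480,:640];a=(u-K[0,2])/K[0,0];b=(v-K[1,2])/K[1,1];r=np.hypot(a,b)+1e-9
    ray=np.stack([a/r*np.sin(r),b/r*np.sin(r),np.cos(r)],-1);ray/=ray[...,2:]
    w=(ray*d[...,None]-i['tvec'].ravel())@cv2.Rodrigues(i['rvec'])[0]; w[d==0]=np.nan
    P.append(w[130:330,220:420].reshape(-1,3))
P=np.concatenate(P);a=np.radians(81.1);ey=np.array([np.cos(a),np.sin(a)]);ex=np.array([ey[1],-ey[0]])
q=np.c_[(P[:,:2]-[.5038,.080])@ex,(P[:,:2]-[.5038,.080])@ey,P[:,2]]
def fit(n,m):
    A=q[m]
    if len(A)<20: print(n,len(A));return
    for _ in range(5):
        M=np.c_[A[:,:2],np.ones(len(A))];s=np.linalg.lstsq(M,A[:,2],rcond=None)[0];A=A[abs(M@s-A[:,2])<.002]
    print(n,len(A),'slopes,z',s.round(4),'x',(A[:,0].min()*1e3).round(1),(A[:,0].max()*1e3).round(1),'y',np.percentile(A[:,1]*1e3,[2,98]).round(1))
zf=float(sys.argv[2])
fit('foot',(abs(q[:,0])<.024)&(abs(q[:,1])<.024)&(abs(q[:,2]-zf-.012)<.004))
fit('plate',(abs(q[:,0])<.027)&(abs(q[:,1])<.025)&(abs(q[:,2]-zf)<.005))
E
python3 lev.py 4 0.0352;python3 o.py
```

```text
foot 5261 slopes,z [-0.0037  0.001   0.0467] x -13.9 22.2 y [-20.6  22. ]
plate 906 slopes,z [-0.0012  0.0014  0.0348] x -15.8 19.6 y [-24.9  24.9]
[0.504  0.0803 0.1107] [-3.67  2.05 16.2 ] [0.5  1.21 0.03] 17.875
```

The plate and foot are level to within 0.004 rad, and the push is about 19 N. I hold it there.

Emit:
servo_tool --series "0 0 0 0 0 0 10; 0 0 0 0 0 0 10; 0 0 0 0 0 0 10; 0 0 0 0 0 0 10; 0 0 0 0 0 0 10; 0 0 0 0 0 0 10; 0 0 0 0 0 0 10; 0 0 0 0 0 0 10; 0 0 0 0 0 0 10; 0 0 0 0 0 0 10; 0 0 0 0 0 0 10; 0 0 0 0 0 0 10"

```text
time_s: 19.38
position: [0.504, 0.0803, 0.1106]
tool_rot: [3.132, -0.242, 0.001]
contact_force: [-3.6, 2.2, 13.6]
grip_width: 0.3
finger_force: 50.0
```

Emit:
servo_tool --series "0 0 0 0 0 0.03 10; 0 0 0 0 0 0.06 10; 0 0 0 0 0 0.1 10; 0 0 0 0 0 0.14 10; 0 0 0 0 0 0.18 10; 0 0 0 0 0 0.22 10; 0 0 0 0 0 0.26 10; 0 0 0 0 0 0.3 10; 0 0 0 0 0 0.35 10; 0 0 0 0 0 0.4 10; 0 0 0 0 0 0.5 10; 0 0 0 0 0 0.7 10"

```text
time_s: 20.88
position: [0.5028, 0.0793, 0.1301]
tool_rot: [3.131, -0.243, -0.004]
contact_force: [-0.4, -0.1, -3.7]
grip_width: 0.299
finger_force: 50.0
```

```bash
python3 lev.py 5 0.047;python3 o.py
```

```text
foot 206 slopes,z [ 1.3344 -0.0053  0.0303] x 20.8 22.4 y [-21.   20.2]
plate 1359 slopes,z [ 0.0003 -0.0002  0.0466] x -19.5 22.4 y [-24.9  24.9]
[0.5036 0.0798 0.1307] [-0.04  0.61 -3.9 ] [0.04 0.04 0.01] 21.025
```

Emit:
servo_tool --series "0 0 0 0 0 0.2 10; 0 0 0 0 0 0.5 10; 0 0 0 0 0 0.8 10; 0 0 0 0 0 1.1 10; 0 0 0 0 0 1.4 10; 0 0 0 0 0 1.7 10; 0 0 0 0 0 2.0 10; 0 0 0 0 0 2.3 10; 0 0 0 0 0 2.6 10; 0 0 0 0 0 2.85 10; 0 0 0 0 0 3.0 10; 0 0 0 0 0 3.0 10"

```text
time_s: 22.52
position: [0.5039, 0.0802, 0.2209]
tool_rot: [3.132, -0.243, 0.001]
contact_force: [0.1, 0.5, -3.0]
grip_width: 0.291
finger_force: 50.0
```

```bash
python3 lev.py 6 0.1447;python3 o.py
```

```text
foot 5702 slopes,z [-5.800e-03 -1.000e-04  1.566e-01] x -14.3 22.7 y [-20.7  21.8]
plate 200 slopes,z [4.7323 0.0245 0.042 ] x 21.6 22.5 y [-19.9  21.1]
[0.5035 0.0802 0.2203] [-0.72 -0.15 -3.49] [0.06 0.01 0.02] 22.675
```

Emit:
servo_tool --series "0 0 -0.1 0 -0.3 0 10; 0 0 -0.3 0 -0.9 0 10; 0 0 -0.5 0.05 -1.6 0 10; 0 0 -0.7 0.05 -2.4 0 10; 0 0 -0.9 0.1 -3.2 0 10; 0 0 -1.1 0.1 -4.0 0 10; 0 0 -1.3 0.1 -4.8 0 10; 0 0 -1.5 0.1 -5.5 0 10; 0 0 -1.65 0.1 -6.1 0 10; 0 0 -1.75 0.1 -6.5 0 10; 0 0 -1.78 0.1 -6.68 0 10; 0 0 -1.78 0.1 -6.68 0 10"

```text
time_s: 24.18
position: [0.5068, -0.12, 0.2206]
tool_rot: [-3.057, 0.724, 0.0]
contact_force: [0.1, 0.8, -2.6]
grip_width: 0.298
finger_force: 50.0
```

Emit:
servo_tool --series "0 0 0 0 0 -0.2 10; 0 0 0 0 0 -0.7 10; 0 0 0 0 0 -1.3 10; 0 0 0 0 0 -1.9 10; 0 0 0 0 0 -2.5 10; 0 0 0 0 0 -3.0 10; 0 0 0 0 0 -3.5 10; 0 0 0 0 0 -3.9 10; 0 0 0 0 0 -4.15 10; 0 0 0 0 0 -4.3 10; 0 0 0 0 0 -4.3 10; 0 0 0 0 0 -4.3 10"

```text
time_s: 25.68
position: [0.5071, -0.1202, 0.0921]
tool_rot: [3.057, -0.724, 0.001]
contact_force: [0.3, -0.6, -3.1]
grip_width: 0.296
finger_force: 50.0
```

```bash
python3 o.py
```

```text
[ 0.5071 -0.1202  0.0921] [ 0.3  -0.64 -3.1 ] [ 0.08  0.   -0.01] 25.675
```

Emit:
servo_tool --series "0 0 0 0 0 -0.06 10; 0 0 0 0 0 -0.12 10; 0 0 0 0 0 -0.18 10; 0 0 0 0 0 -0.24 10; 0 0 0 0 0 -0.3 10; 0 0 0 0 0 -0.34 10; 0 0 0 0 0 -0.37 10; 0 0 0 0 0 -0.37 10; 0 0 0 0 0 -0.37 10"

```text
time_s: 26.8
position: [0.5068, -0.1202, 0.0806]
tool_rot: [3.057, -0.724, 0.0]
contact_force: [-0.4, -0.6, -2.9]
grip_width: 0.293
finger_force: 50.0
```

Emit:
servo_tool --series "0 0 0 0 0 -0.015 10; 0 0 0 0 0 -0.03 10; 0 0 0 0 0 -0.03 10; 0 0 0 0 0 -0.03 10"

```text
time_s: 27.3
position: [0.5068, -0.1202, 0.0796]
tool_rot: [3.057, -0.724, -0.0]
contact_force: [0.1, 0.1, -2.8]
grip_width: 0.294
finger_force: 50.0
```

```bash
python3 o.py
```

```text
[ 0.5068 -0.1202  0.0796] [ 0.08  0.06 -2.82] [ 0.07 -0.03 -0.03] 27.3
```

Emit:
servo_tool --series "0 0 0 0 0 -0.015 10; 0 0 0 0 0 -0.015 10; 0 0 0 0 0 -0.015 10"

```text
time_s: 27.68
position: [0.5068, -0.1202, 0.0793]
tool_rot: [3.057, -0.724, 0.0]
contact_force: [-0.6, -0.1, 0.2]
grip_width: 0.293
finger_force: 50.0
```

Emit:
servo_tool --series "0 0 0 0 0 -0.015 10; 0 0 0 0 0 -0.015 10; 0 0 0 0 0 -0.015 10"

```text
time_s: 28.05
position: [0.5069, -0.1202, 0.0793]
tool_rot: [3.057, -0.724, 0.001]
contact_force: [-1.5, 0.3, 5.1]
grip_width: 0.296
finger_force: 50.0
```

Emit:
servo_tool --series "0 0 0 0 0 0.015 10; 0 0 0 0 0 0.015 27; 0 0 0 0 0 0.015 30; 0 0 0 0 0 0.015 36; 0 0 0 0 0 0.015 45; 0 0 0 0 0 0.015 60; 0 0 0 0 0 0.015 75; 0 0 0 0 0 0.015 87.8; 0 0 0 0 0 0.015 87.8; 0 0 0 0 0 0.015 87.8; 0 0 0 0 0 0.015 87.8; 0 0 0 0 0 0.015 87.8"

```text
time_s: 29.55
position: [0.5068, -0.1202, 0.0792]
tool_rot: [3.057, -0.724, 0.0]
contact_force: [0.6, -0.2, -0.2]
grip_width: 0.997
finger_force: 0.0
```

Emit:
servo_tool --series "0 0 0 0 0 0.2 87.8; 0 0 0 0 0 0.6 87.8; 0 0 0 0 0 1.1 87.8; 0 0 0 0 0 1.7 87.8; 0 0 0 0 0 2.3 87.8; 0 0 0 0 0 2.9 87.8; 0 0 0 0 0 3.5 87.8; 0 0 0 0 0 4.1 87.8; 0 0 0 0 0 4.7 87.8; 0 0 0 0 0 5.2 87.8; 0 0 0 0 0 5.5 87.8; 0 0 0 0 0 5.6 87.8"

```text
time_s: 31.05
position: [0.5069, -0.1202, 0.2478]
tool_rot: [3.057, -0.724, 0.001]
contact_force: [0.2, -1.0, -0.5]
grip_width: 0.996
finger_force: 0.0
```

```bash
python3 - <<'E'
from h import *
p,d,i=snap('wrist','w7')
K=i['K'];v,u=np.mgrid[:480,:640];a=(u-K[0,2])/K[0,0];b=(v-K[1,2])/K[1,1];r=np.hypot(a,b)+1e-9
ray=np.stack([a/r*np.sin(r),b/r*np.sin(r),np.cos(r)],-1);ray/=ray[...,2:]
w=(ray*d[...,None]-i['tvec'].ravel())@cv2.Rodrigues(i['rvec'])[0]; w[d==0]=np.nan
q=w.reshape(-1,3);n=np.hypot(q[:,0]-.507,q[:,1]+.12)
for nm,m in (('foot',(n<.035)&(abs(q[:,2]-.016)<.004)),('top',(n<.025)&(abs(q[:,2]-.122)<.004))):
    print(nm,m.sum(),np.round(cv2.minAreaRect((q[m,:2]*1000).astype(np.float32))[0],1),np.median(q[m,2]))
h=np.hypot(q[:,0]-.5038,q[:,1]-.080)<.024;m=h&(q[:,2]>.02)&(q[:,2]<.07)
A=q[m]
if len(A)>50:
  for _ in range(5):
    M=np.c_[A[:,:2]-[.5038,.08],np.ones(len(A))];s=np.linalg.lstsq(M,A[:,2],rcond=None)[0];A=A[abs(M@s-A[:,2])<.003]
  print('plate',len(A),s.round(4))
E
python3 o.py
```

```text
foot 795 [ 506.8 -120. ] 0.015273443776889975
top 1076 [ 507.5 -119.7] 0.12080068682542133
plate 792 [-0.0009 -0.001   0.0464]
[ 0.5068 -0.1202  0.2477] [0.23 0.12 0.78] [ 0.01  0.04 -0.  ] 31.1
```

View pics/w7.png

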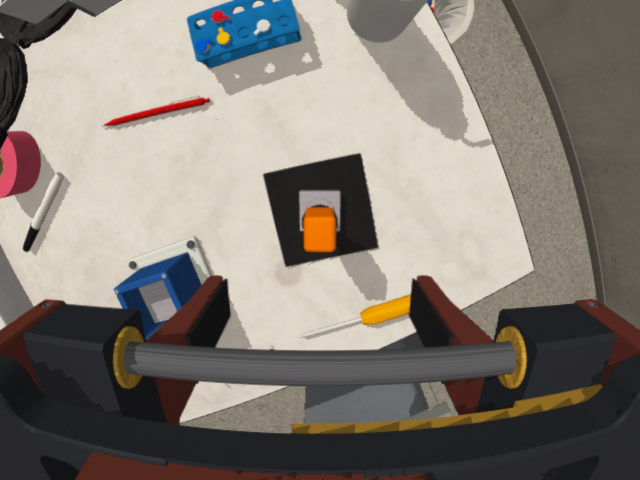

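The wrist view shows the tamper upright and released near the mat's centre at (320,220). The plate, at about (160,305), is level and back at rest, and the gripper is clear.

```bash
python3 -c "
from bench import *
print(close_job())"
```

```text
the job is handed in; nothing more can be done
None
```

The plate was pressed level onto its stop and held there for about 2 s, mostly at 17–19 N but briefly touching about 25 N on the way; it sprang back up level, and the tamper stands released on its mat. I handed the job in at about 31 s; no verdict came back.

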